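# Pin the top hinge of a cabinet door

### The job

The little grey cabinet's blue door hangs sagging on its bottom hinge alone. Put the loose hinge pin from the white tip stand down through the top hinge, easing the door up by its handle until the holes line up, and press the pin fully home by feel, without forcing it. Leave the door shut and the other things on the bench where they are.

Things in the scene. Friction and masses are not known exactly. Their poses are not given: they have to be found in the camera images.
- cabinet: Grey steel cabinet, fixed, 140 deep (x), 200 wide (y), 220 mm high; origin: centre of its underside, z up. Blue door on its +x side, 16 mm thick, 212 wide, 184 high. Both hinges are screwed on through slots along the cabinet's x, so the hinge line, door and handle together stand up to 8 mm either way along x (fixed in a run, told only by looking or feeling); in y the hinge line is true.
- hinge_mid (a point): Mouth of the top hinge (upper face of its top knuckle, 212 mm high, at cabinet x 86, y 113 mm) if the screws sat mid-slot; the real hole is up to 8 mm off along this point's x. Axes as the cabinet's. Vertical barrel 24 mm across, 9.2 mm hole, three knuckles: cabinet's top one from 0 to 28 mm below the mouth, the door's from 29.5 to 47.5, cabinet's bottom one (10 mm hole) from 49 to 62 mm.
- hinge_low (a point): Middle of the bottom hinge, 56 mm high, if the screws sat mid-slot. The door hangs on it alone and leans in its own plane by 0.026 to 0.070 rad about this point (friction keeps it where it is left): free -y end low, its top knuckle 3 to 9 mm to -y of the hinge line, stopping a pin put in the mouth. Raising the free end lines it up; then a waiting pin drops in and locks the door there.
- handle_mid (a point): Middle of the door handle if the door were level and the screws mid-slot (cabinet x 132, y -77, z 190 mm). In truth also up to 8 mm off in x with the hinge, 5 to 14 mm lower, 3 to 9 mm to -y. Level steel bar along y, 10 mm thick, 58 long, 33 mm clear of the door face, on stems 25 mm either side of its middle; take it between them from above. Lifting takes about 4 N.
- door (a joint): Swing of the door about the hinge line, rad: 0 shut, growing as it opens to the cabinet's +x. Shut at the start, lightly held by friction; the door weighs 260 g.
- pin: Loose hinge pin, about 50 g, 82 mm long: steel shank 8 mm thick, 62 mm long, its lowest 5 mm coned to 5.5 mm across, oiled; brass head above, 14.4 mm across, 20 mm high. Origin at the nose tip, z up the pin. Starts upright in a 10.5 mm hole of the tip stand, nose 8 mm above the bench. Home, the nose is 62 mm below the hinge mouth, the head on it.
- pin_head (a point): Middle of the pin's head, 72 mm above its nose tip. Let go in the mouth, the pin stands loosely upright on the door's knuckle (nose about 29 mm deep); once the door is lined up it drops to a spring ball in the bottom knuckle (nose about 55 mm deep) and must be pressed (about 4 to 8 N) past it until the head is down. If it hangs at about 49 mm, the door is a little over or under: wobble it.
- tip_stand: White ceramic soldering tip stand, fixed, 130 (x) by 50 (y) by 36 mm high, origin at the centre of its underside; the pin's hole is at x = +45 mm, five soldering tips stand at x = -50 to -10 mm, up to 62 mm high.
- speaker: Round black speaker, loose, 92 mm across, 66 mm high, origin at the centre of its underside.
- dish: Small glass dish, loose, 90 mm across, 32 mm high, origin at the centre of its underside.
- pliers: Steel flat pliers with blue handles, lying loose, 170 mm long along x (jaws to +x), 12 mm high, origin under their middle.
- toolbox: Orange plastic toolbox, loose, 2.5 kg, 190 (x) by 370 (y) by 193 mm high with its handle, clasp on the +x side, origin at the centre of its underside.

How it is judged:
By the outcome, as a careful person would: the job done as asked, in the order asked, and still so for the second after the job is handed in, with the robot touching nothing.
It also fails if it takes over 72 s, if anything falls off the work surface, if the arm or the gripper's body presses on something with over 40 N, if the wrist force passes 120 N, or if a joint passes its speed limit or range.

### The arm

A 7-joint arm with a two-finger parallel gripper is mounted at the origin on the work surface. World frame = base frame: x ahead of the robot, y to its left, z up, the work surface at z = 0. Lengths are in mm, angles in rad, forces in N, time in s.
With the tool pointing down it reaches from about 400 to 900 mm from the base axis. Payload 5.6 kg.
Tool frame: the origin (TCP) lies midway between the tips of the shut fingers; the grasp point (between the pads) lies 19 mm behind it; z points along the fingers, y is the line along which they close (so a half turn about z gives the same grasp; the last joint's range is limited). The gripper opens to 92 mm and grips with 3 to 60 N. Pads are 20 mm wide; open, the fingers measure 128 mm over their backs; the gripper's body (75 mm by 189 mm) begins 69 mm behind the grasp point.
Start: joints at [-1.307, 0.468, -0.012, 1.603, 0.006, 1.071, -0.056], TCP at [196.348, 619.642, 214.592] pointing down, gripper open.
Joint ranges: [-2.53, 2.53], [-0.31, 2.02], [-1.57, 1.55], [0.28, 2.44], [-1.29, 4.43], [0.15, 1.84], [-2.92, 2.92]. Speed limits (rad/s): [2.57, 2.57, 3.14, 3.14, 3.14, 3.14, 3.14].

### API

Orientations are given as a rotation vector (axis times angle).
In Python, from cell import robot, grip, kin, viewer gives the robot as it stands. Calls block until the motion is done:
- robot.movep(position, orientation): joint-space move of the TCP to a pose.
- robot.servo_line(position, feed=150, rotation=None): straight line of the TCP; rotation=None keeps the orientation; feed is the mean speed in mm/s.
- robot.goto_joints(angles): joint-space move.
- grip(opening, newtons=None): opening from 0.0 (shut) to 1.0 (fully open); newtons is the grip in N (None keeps the last); returns when the fingers have stopped.
- robot.hold(seconds).
- kin.ik(position, orientation): joint angles nearest the present ones, or None.
- robot.observe(): the state.
- viewer.read_camera(name): name is "side" or "top" or "wrist"; returns the picture (384x512x3 uint8, red, green, blue); there is no depth.
- viewer.camera_info(name): a dict with "camera_matrix" (3x3 intrinsics, pixels), "R" (3x3) and "t" (3): a world point X has camera coordinates R X + t. Camera axes: x right, y down, z forward; pixel columns grow to the right and rows downward; lengths in mm; the calibration is good to about 2 mm. The wrist camera is an equidistant fisheye: a pixel r from the principal point sees the ray r / f radians off the axis. A picture is of the moment at which its call begins: read the wrist's pose just before it. camera_info takes no time and is no camera call; for the wrist camera it gives the pose at the moment of the call.
A pose or a line that the arm cannot do raises robot.IKError and nothing moves.
- robot.job_done(): hands the job in; it is judged then, once.
Trained networks look in the newest picture that a camera, given by its name, has taken for a name from the list of things; names that differ only in an ending like _2 or _b are one class to them, and where a whole thing is asked for, a point or a joint stands for the part that bears it (a point fixed in the world has none). Each returns a list of dicts, best first, with "confidence" (0 to 1); they miss things now and then, are a little off and sometimes report something else, mostly with a low value. They report only what shows in the picture. A call takes as long as a camera call.
- viewer.silhouettes(name, camera): "mask" (384x512 bool, what is visible of it).
- viewer.pinpoint(name, camera): "at" ([x, y, z] in mm, in the coordinates of the camera as it stood for that picture, good to about 4 mm: a listed point, or the origin of a listed thing).
The state is a dict: "t": time; "joints": joint angles; "joint_velocities": joint speeds; "joint_torque": joint torques, N m; "tcp_pos": TCP position; "tcp_rot": TCP orientation; "contact_force": force on the tool from outside, world axes, zero at the start; "wrist_torque": the same for the moment, N m; "grip_width": opening from 0.0 (shut) to 1.0 (fully open); "grip_force": force on a finger pad.
Only numpy, scipy, OpenCV 4.12 (cv2) and the standard library are available. Lean on these libraries where they do the work, as an engineer would, in place of code of your own. Each camera call takes 0.05 s, during which the arm holds its last target. There are 200 camera calls.

## Working session

There is one attempt and no reset: what is moved stays moved. The work goes in short steps, each a Python script; the robot and the scene stay as the last script left them, time stands still between calls to the robot, and variables do not carry over. Pictures are saved under pics/ and viewed, at most 10 in all, crops included, and the job is handed in when it is done.

```bash
ls; mkdir -p pics; cat > h.py <<'E'
import numpy as np, cv2
from cell import robot, grip, kin, viewer
def shot(cam, name=None):
    ci=viewer.camera_info(cam); im=viewer.read_camera(cam)
    if name: cv2.imwrite(f'pics/{name}.png', im[:,:,::-1])
    return ci,im
def pin(n,cam,ci):
    R,t=np.array(ci['R']),np.array(ci['t'])
    return [(round(d['confidence'],2),np.round(R.T@(np.array(d['at'])-t),1)) for d in viewer.pinpoint(n,cam)][:2]
E
python3 - <<'E'
from h import *
ims=[]
for c in ['side','top','wrist']:
    ci,im=shot(c); ims.append(im)
    print(c,np.round(ci['camera_matrix'],0).tolist(),np.round(-np.array(ci['R']).T@ci['t']))
    for n in ['cabinet','hinge_mid','handle_mid','hinge_low','pin','pin_head','tip_stand','speaker','dish','pliers','toolbox']:
        print(n,pin(n,c,ci))
cv2.imwrite('pics/st.png',np.hstack([ims[0],ims[1]])[:,:,::-1][::1])
a=cv2.resize(np.vstack([np.hstack(ims[:2]),np.hstack([ims[2],ims[2]*0])]),(800,600))
cv2.imwrite('pics/a.png',a[:,:,::-1])
print(robot.observe())
E
```

```text
pics
side [[399.0, 0.0, 255.0], [0.0, 399.0, 188.0], [0.0, 0.0, 1.0]] [1309.  159. 1062.]
cabinet [(0.96, array([457.8, -77.4,   2.3]))]
hinge_mid [(0.87, array([519.4,  47. , 212.5]))]
handle_mid [(0.91, array([ 605.3, -130.2,  188. ])), (0.26, array([4.865e+02, 3.139e+02, 4.000e-01]))]
hinge_low [(0.8, array([524.3,  47.4,  52.7]))]
pin [(0.38, array([522.5, 326.9,   7.6]))]
pin_head [(0.58, array([526.2, 327.5,  80.7]))]
tip_stand [(0.83, array([485.7, 314.7,   2.7])), (0.55, array([522. ,  44.7, 211.7]))]
speaker [(0.61, array([ 6.152e+02, -3.022e+02, -3.000e-01]))]
dish [(0.72, array([ 453.6, -286.8,   -2.3]))]
pliers [(0.77, array([461. , 466. ,   3.8]))]
toolbox [(0.96, array([ 503.8, -563.8,   -6.1]))]
top [[397.0, 0.0, 258.0], [0.0, 397.0, 189.0], [0.0, 0.0, 1.0]] [ 332.  -32. 1588.]
cabinet []
hinge_mid [(0.62, array([524.9,  46.2, 210.8]))]
handle_mid [(0.9, array([ 601.9, -133.9,  194.7]))]
hinge_low [(0.64, array([519.5,  47.6,  57.1]))]
pin [(0.48, array([521.7, 323.8,   8.1]))]
pin_head [(0.58, array([528.8, 327.8,  80.8]))]
tip_stand [(0.81, array([479.9, 316.2,   0.9
[... 607 characters left out ...]
1734, -0.01162822,  1.60270719,  0.00596988,
        1.07141886, -0.05631216]), 'joint_velocities': array([ 1.18629612e-03, -2.99814094e-05,  1.13919734e-03,  5.53339363e-04,
       -4.18018896e-04, -9.46311172e-04,  1.16063244e-03]), 'joint_torque': array([ 2.17819920e-04, -5.20401585e+01, -1.23750296e-02, -2.44049549e+01,
       -5.67206042e-02,  1.13571697e-02,  2.18139473e-05]), 'tcp_pos': array([196.33580568, 619.63236342, 214.57812031]), 'tcp_rot': array([-4.80181056e-01, -3.10467762e+00,  2.51501627e-05]), 'contact_force': array([-0.39734226,  0.57207945, -0.81339946]), 'wrist_torque': array([ 0.0278773 ,  0.00284246, -0.07821029]), 'grip_force': 0.0, 'grip_width': 1.0003803055269425}
```

View pics/a.png

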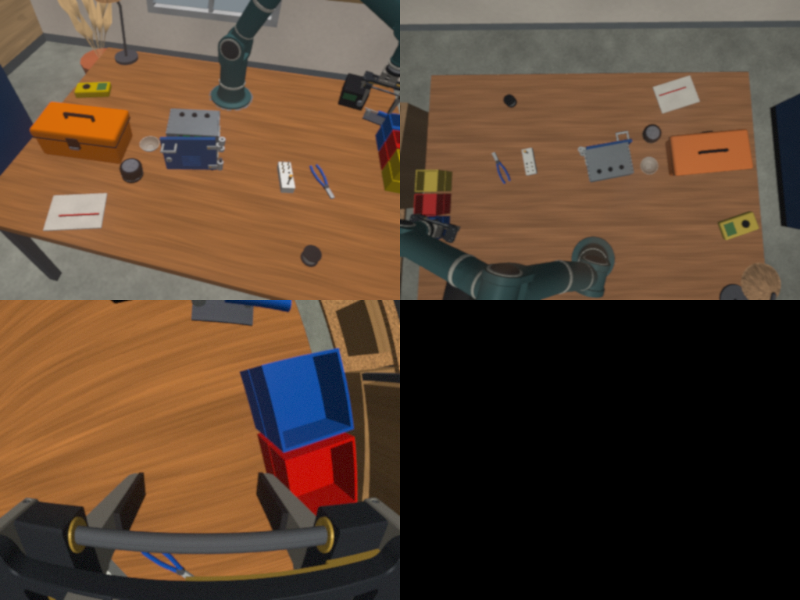

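```bash
cat >> h.py <<'E'
from scipy.spatial.transform import Rotation as Ro
YAW=0.175
def rot(a): return (Ro.from_euler('z',a)*Ro.from_euler('x',np.pi)).as_rotvec()
def toolcam():   # camera pose in tool frame
    o=robot.observe(); ci=viewer.camera_info('wrist'); Rt=Ro.from_rotvec(o['tcp_rot']).as_matrix()
    R=np.array(ci['R']); c=-R.T@ci['t']
    return Rt.T@(c-o['tcp_pos']), Rt.T@R.T
def ray(ci,u,v):
    K=np.array(ci['camera_matrix']); d=np.array([u-K[0,2],v-K[1,2]])/[K[0,0],K[1,1]]; r=np.linalg.norm(d)+1e-9
    R=np.array(ci['R']); c=-R.T@ci['t']
    return c, R.T@np.r_[np.sin(r)*d/r,np.cos(r)]
def atz(ci,u,v,z):
    c,d=ray(ci,u,v); return c+d*(z-c[2])/d[2]
def proj(ci,X):
    K=np.array(ci['camera_matrix']); p=np.array(ci['R'])@X+ci['t']; th=np.arctan2(np.hypot(p[0],p[1]),p[2]); h=np.hypot(p[0],p[1])+1e-9
    return np.array([K[0,2]+K[0,0]*th*p[0]/h,K[1,2]+K[1,1]*th*p[1]/h])
E
python3 - <<'E'
from h import *
c,R=toolcam(); print(c.round(1),R.round(3).tolist())
for P in ([528,327,200],[522,47,300],[604,-132,250]):
    for da in (0,np.pi,np.pi/2,-np.pi/2):
        q=kin.ik(np.array(P,float),rot(YAW+da)); print(P,round(da,2),None if q is None else np.round(q,2))
E
```

```text
[  78.     0.5 -169.6] [[0.0, -0.961, -0.278], [1.0, 0.0, 0.0], [0.0, -0.278, 0.961]]
[528, 327, 200] 0 [-1.07  0.48  0.63  1.72 -0.32  1.04 -1.73]
[528, 327, 200] 3.14 [-0.64  0.43  0.04  1.69 -0.02  1.02  1.15]
[528, 327, 200] 1.57 [-0.86  0.44  0.34  1.71 -0.17  1.02 -0.29]
[528, 327, 200] -1.57 [-0.4   0.45 -0.27  1.68  0.14  1.03  2.59]
[522, 47, 300] 0 [-0.85  0.2   0.81  1.85 -0.15  1.16 -1.38]
[522, 47, 300] 3.14 [-0.54  0.17  0.44  1.83 -0.08  1.16  1.67]
[522, 47, 300] 1.57 [-0.68  0.18  0.6   1.84 -0.11  1.16  0.14]
[522, 47, 300] -1.57 [-1.22  0.4   1.38  1.86 -0.41  1.23 -2.68]
[604, -132, 250] 0 [-0.51  0.5   0.94  1.69 -0.44  1.17 -0.85]
[604, -132, 250] 3.14 [-0.37  0.44  0.72  1.68 -0.32  1.14  2.18]
[604, -132, 250] 1.57 [-0.48  0.48  0.88  1.69 -0.4   1.16  0.69]
[604, -132, 250] -1.57 [-0.69  0.74  1.35  1.7  -0.74  1.33 -2.16]
```

```bash
python3 - <<'E'
from h import *
A=rot(YAW+np.pi/2)
grip(0.45)
ims=[]
for i,(P,n) in enumerate([([603,-132,290],'handle_mid'),([522,47,312],'hinge_mid'),([527.5,327.5,190],'pin_head')]):
    robot.movep(np.array(P,float),A); robot.hold(0.2)
    ci,im=shot('wrist'); ims.append(im)
    o=robot.observe(); np.savez(f'v{i}.npz',im=im,**{k:np.array(ci[k]) for k in('camera_matrix','R','t')})
    print(n,pin(n,'wrist',ci),pin('cabinet','wrist',ci), pin('hinge_mid','wrist',ci),o['tcp_pos'].round(1),o['t'])
cv2.imwrite('pics/b.png',cv2.resize(np.vstack([np.hstack(ims[:2]),np.hstack([ims[2],ims[2]*0])]),(800,600),interpolation=cv2.INTER_AREA)[:,:,::-1])
cv2.imwrite('pics/c.png',np.hstack([cv2.resize(m[130:330,150:350],(390,390),interpolation=cv2.INTER_CUBIC) for m in ims[1:]])[:,:,::-1])
E
```

```text
handle_mid [(0.97, array([ 600.6, -131.9,  190.9]))] [(0.94, array([457.1, -80.3,   2.7]))] [] [ 603.1 -131.7  290. ] 5.9167
hinge_mid [(0.97, array([522.1,  48.5, 211.3]))] [] [(0.97, array([522.1,  48.5, 211.3]))] [522.4  45.5 311.9] 7.125
pin_head [(0.73, array([526.3, 324.2,  77. ]))] [] [] [528.2 326.5 190.9] 8.6917
```

View pics/b.png

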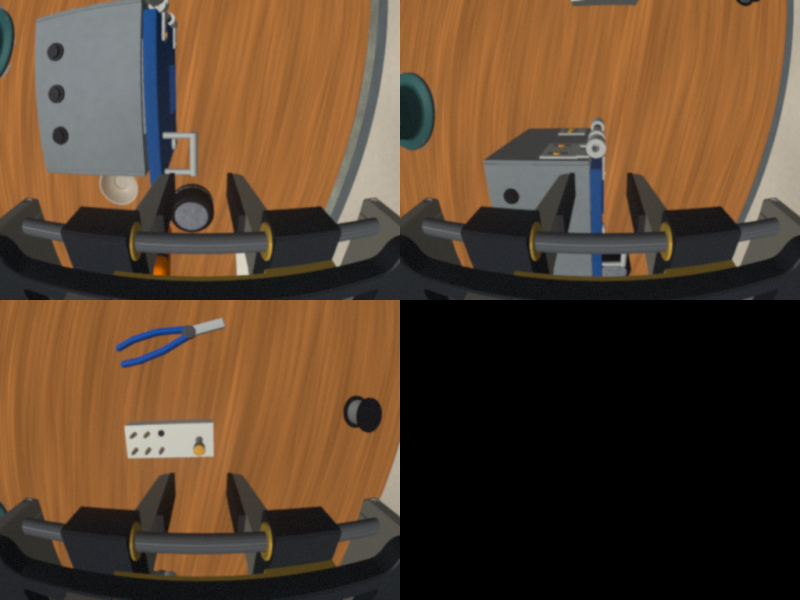

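View pics/c.png

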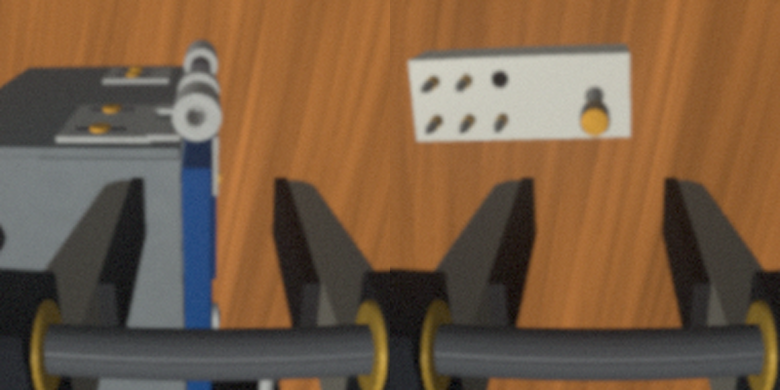

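```bash
python3 - <<'E'
from h import *
out=[]
for i,(u,v) in ((1,(250.5,190)),(2,(254.6,190))):
    d=np.load(f'v{i}.npz'); im=d['im']; u0,v0=int(u)-16,int(v)-16
    cr=im[v0:v0+32,u0:u0+32]; out.append(cv2.resize(cr,(384,384),interpolation=cv2.INTER_NEAREST))
    z=212 if i==1 else 90
    print(i,u0,v0,atz(d,u,v,z).round(1))
    g=cr.astype(int)
    if i==1:
        G=cr.mean(2)[8:24,8:24]; print(G.astype(int))
    else:
        m=(g[:,:,0]-g[:,:,2])>80; ys,xs=np.nonzero(m); print(xs.mean()+u0,ys.mean()+v0,m.sum(),xs.min()+u0,xs.max()+u0,ys.min()+v0,ys.max()+v0)
        for Z in(70,80,90):
            print(Z,[atz(d,xs.mean()+u0,ys.mean()+v0,Z).round(1)])
cv2.imwrite('pics/d.png',np.hstack(out)[:,:,::-1])
E
```

```text
1 234 174 [517.1  45.6 212. ]
[[164 169 173 171 171 171 174 174 175 174 173 177 178 175 177 173]
 [170 170 171 173 171 172 172 167 170 168 170 175 174 176 177 174]
 [173 170 173 170 170 168 161 160 159 160 164 168 170 174 177 175]
 [173 175 173 170 161 153 147 143 151 155 153 157 163 170 169 176]
 [175 175 172 165 145 127 121 120 132 141 144 145 154 165 172 171]
 [175 177 169 153 127 105  94  99 109 115 120 128 141 157 165 171]
 [176 175 164 141 114  90  81  83  89  96 105 115 130 148 162 170]
 [175 176 160 135 105  81  77  82  85  95 100 108 125 145 163 170]
 [176 174 161 133 102  84  80  79  83  93 102 110 125 146 164 170]
 [173 175 163 142 112  89  79  83  88  88 104 112 131 149 163 170]
 [174 172 168 152 125 100  87  86  87  93 109 120 139 160 169 171]
 [175 171 170 160 142 120 108 100  99 109 119 138 158 169 173 172]
 [174 174 173 168 156 142 133 130 126 131 141 158 170 172 175 174]
 [175 175 174 172 166 163 157 152 151 159 160 170 173 176 175 176]
 [174 176 175 171 175 172 165 169 166 168 170 174 174 176 173 173]
 [166 175 177 177 173 172 173 171 171 174 174 175 174 173 175 176]]
2 238 174 [526.9 327.1  90. ]
254.42537313432837 197.38059701492537 268 238 269 186 205
70 [array([528.9, 313.7,  70. ])]
80 [array([528.5, 316.8,  80. ])]
90 [array([528. , 319.9,  90. ])]
```

View pics/d.png

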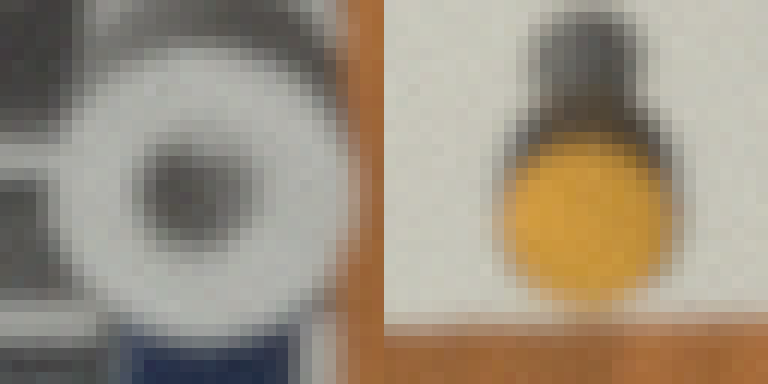

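```bash
python3 - <<'E'
from h import *
A=rot(YAW+np.pi/2)
p=atz(np.load('v2.npz'),254.25,192.0,90); h=atz(np.load('v1.npz'),250.0,189.6,212)
print(p.round(1),h.round(1))
np.save('ph.npy',[p,h])
robot.servo_line([p[0],p[1],100],feed=150); robot.servo_line([p[0],p[1],61],feed=80)
o=robot.observe(); print(o['tcp_pos'].round(2),o['contact_force'].round(2))
grip(0.1,15); robot.hold(.2)
o=robot.observe(); print(o['tcp_pos'].round(2),o['contact_force'].round(2),o['wrist_torque'].round(3),o['grip_width']*92,o['grip_force'])
robot.servo_line([p[0],p[1],150],feed=120); robot.hold(.2)
o=robot.observe(); print(o['tcp_pos'].round(2),o['contact_force'].round(2),o['grip_width']*92,o['t'])
robot.movep(np.array([h[0],h[1],285]),A); robot.hold(.3)
ci,im=shot('wrist'); ci2,im2=shot('side')
o=robot.observe(); print(o['tcp_pos'].round(2),o['contact_force'].round(2),o['t'])
np.savez('v3.npz',im=im,**{k:np.array(ci[k]) for k in('camera_matrix','R','t')})
u,v=proj(ci,o['tcp_pos']+[0,0,29]).astype(int); print('pred head top px',u,v,'hole',proj(ci,h))
u2,v2=(np.array(ci2['camera_matrix'])@(np.array(ci2['R'])@np.r_[h[:2],235]+ci2['t'])); 
E=0
cv2.imwrite('pics/e.png',cv2.resize(im[120:300,165:345],(720,720)[:2] if 0 else (590,590),interpolation=cv2.INTER_CUBIC)[:,:,::-1])
E
```

```text
[526.9 325.1  90. ] [516.5  45.9 212. ]
[527.03 324.92  60.74] [ 0.1   0.11 -0.01]
[527.09 325.24  61.22] [-0.13 -0.06  2.17] [-0.061  0.082 -0.007] 14.148498580024517 15.000251233577728
[526.55 324.82 149.14] [-0.06 -1.47  0.12] 13.950204040528831 12.0417
[516.53  46.26 284.76] [ 0.51  0.22 -0.46] 13.625
pred head top px 255 259 hole [256.00420507 201.14844193]Traceback (most recent call last):
  File "<stdin>", line 17, in <module>
ValueError: too many values to unpack (expected 2)
```

```bash
python3 - <<'E'
from h import *
d=np.load('v3.npz'); cv2.imwrite('pics/e.png',cv2.resize(d['im'][160:300,185:325],(560,560),interpolation=cv2.INTER_CUBIC)[:,:,::-1])
E
```

```text
(no output)
```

View pics/e.png

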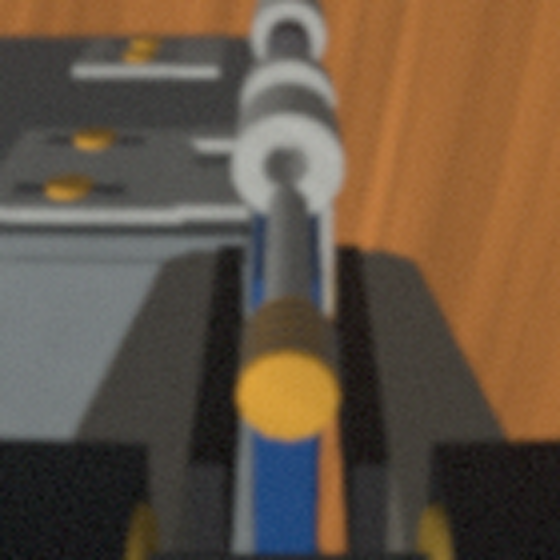

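```bash
cat >> h.py <<'E'
def F(n=1): return np.mean([robot.observe()['contact_force'] for _ in range(n)],0)
def down(xy,z0,z1,step,fmax,feed=40):
    """step down till the upward contact force rises by fmax; returns z, force"""
    b=F(); z=z0
    while z>z1:
        z-=step; robot.servo_line([xy[0],xy[1],z],feed=feed); f=F()-b
        if np.linalg.norm(f)>fmax: break
    return robot.observe()['tcp_pos'],f
E
python3 - <<'E'
from h import *
d=np.load('v3.npz'); p,h=np.load('ph.npy'); T=np.array([516.53,46.26,284.76])
print('head pred',proj(d,T+[0,0,29]),'nose pred',proj(d,T-[0,0,53]),'hole',proj(d,h))
xy=h[:2]+[-.5,-.1]
robot.servo_line([*xy,272],feed=60); robot.hold(.2); print(F())
tp,f=down(xy,272,240,2,2.5)
print(tp.round(2),'depth',212-(tp[2]-53),f.round(2),robot.observe()['t'])
E
```

```text
head pred [255.36380385 259.57160592] nose pred [255.98514519 208.52182851] hole [256.00420507 201.14844193]
[ 0.37860385  0.61765104 -0.86170656]
[515.94  45.84 239.84] depth 25.156367612519176 [0.56 0.01 0.51] 18.1917
```

```bash
python3 - <<'E'
from h import *
p,h=np.load('ph.npy'); xy=h[:2]+[-.5,-.1]
tp,f=down(xy,240,233,1,2.5)
print(tp.round(2),'depth',212-(tp[2]-53),f.round(2))
grip(0.45); robot.hold(.4)
robot.servo_line([*xy,340],feed=150); 
ci,im=shot('side'); print(pin('pin_head','side',ci),pin('handle_mid','side',ci))
robot.servo_line([xy[0]+5,xy[1]-60,340],feed=150)
A=rot(YAW+np.pi/2); robot.movep(np.array([600,-133,290.]),A); robot.hold(.2)
ci,im=shot('wrist','f'); print(pin('handle_mid','wrist',ci))
np.savez('v4.npz',im=im,**{k:np.array(ci[k]) for k in('camera_matrix','R','t')})
print(robot.observe()['t'])
cv2.imwrite('pics/f.png',cv2.resize(im[0:250,130:380],(590,590),interpolation=cv2.INTER_CUBIC)[:,:,::-1])
E
```

```text
[516.15  45.74 236.12] depth 28.879155323910084 [-2.07  0.75  1.26]
[(0.41, array([516.9,  48. , 255.9]))] [(0.69, array([ 606.8, -130.3,  191. ]))]
[(0.59, array([ 603.9, -133.2,  188.8]))]
22.6583
```

View pics/f.png

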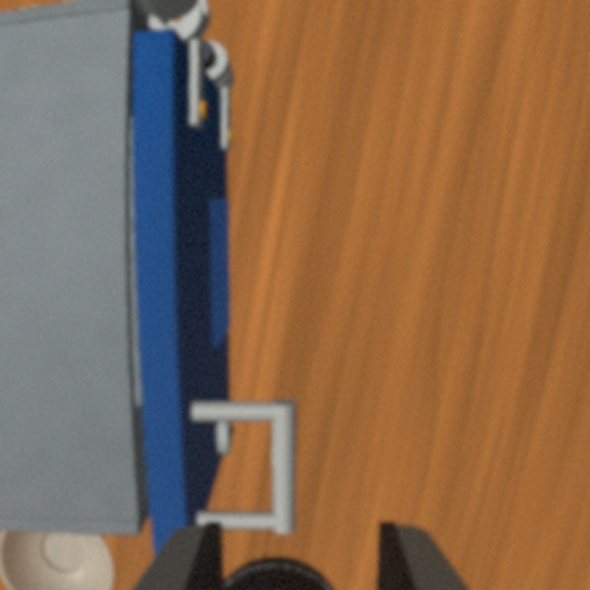

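```bash
python3 - <<'E'
from h import *
d=np.load('v4.npz'); s=2.36
for z in (175,180,185,190):
    a=atz(d,130+282.5/s,402/s,z); b=atz(d,130+284.5/s,532/s,z); print(z,a.round(1),b.round(1),np.linalg.norm(a-b).round(1),((a+b)/2).round(1), np.arctan2(a[1]-b[1],a[0]-b[0])-np.pi/2)
# door top edge direction -> yaw
a=atz(d,130+135/s,32/s,205);b=atz(d,130+155/s,552/s,195); print(np.arctan2(a[1]-b[1],a[0]-b[0])-np.pi/2)
print([ (n,pin(n,'wrist',d)) for n in ('cabinet','pin_head')])
E
```

```text
175 [ 591.2 -115.2  175. ] [ 602.  -172.6  175. ] 58.4 [ 596.6 -143.9  175. ] 0.18637643159584516
180 [ 591.1 -114.1  180. ] [ 601.7 -170.5  180. ] 57.3 [ 596.4 -142.3  180. ] 0.1863764315958465
185 [ 591.  -113.1  185. ] [ 601.5 -168.4  185. ] 56.3 [ 596.3 -140.7  185. ] 0.18637643159584583
190 [ 591. -112.  190.] [ 601.2 -166.3  190. ] 55.3 [ 596.1 -139.1  190. ] 0.18637643159584516
0.17700946170820653
[('cabinet', [(0.64, array([457.1, -80.2,   0.6]))]), ('pin_head', [])]
```

```bash
cat >> h.py <<'E'
YAW=0.18
def brass(ci,im,h):
    """brass-coloured rows/cols near the pin's place in the side view -> height of blob centre over the hinge line"""
    K,R,t=[np.array(ci[k]) for k in('camera_matrix','R','t')]
    pr=lambda z:(lambda p:p[:2]/p[2])(K@(R@np.r_[h[:2],z]+t))
    a=pr(255);b=pr(215); g=im.astype(int)
    u0,v0=np.minimum(a,b).astype(int)-8; u1,v1=np.maximum(a,b).astype(int)+9
    w=g[v0:v1,u0:u1]; m=(w[:,:,0]-w[:,:,2]>50)
    ys,xs=np.nonzero(m); 
    if len(ys)<4: return None,len(ys)
    return 255-40*((ys.mean()+v0-a[1])/(b[1]-a[1])), len(ys)
E
python3 - <<'E'
from h import *
p,h=np.load('ph.npy')
A=rot(YAW+np.pi/2); H=[596.0,-141]
grip(0.28,20)
robot.movep(np.array([*H,240.]),A); robot.hold(.2)
robot.servo_line([*H,205],feed=100)
tp,f=down(H,205,162,4,3,60); print(tp.round(2),f.round(2))
ci,im=shot('side'); print(brass(ci,im,h),pin('pin_head','side',ci))
ci,im=shot('wrist'); cv2.imwrite('pics/g.png',cv2.resize(im[100:300,155:355],(590,590),interpolation=cv2.INTER_CUBIC)[:,:,::-1])
print(robot.observe()['t'])
E
```

```text
[ 595.84 -140.94  160.72] [-0.7   0.3  -0.94]
(np.float64(247.23730823480528), 199) [(0.62, array([514.7,  44.5, 253.9]))]
27.1
```

View pics/g.png

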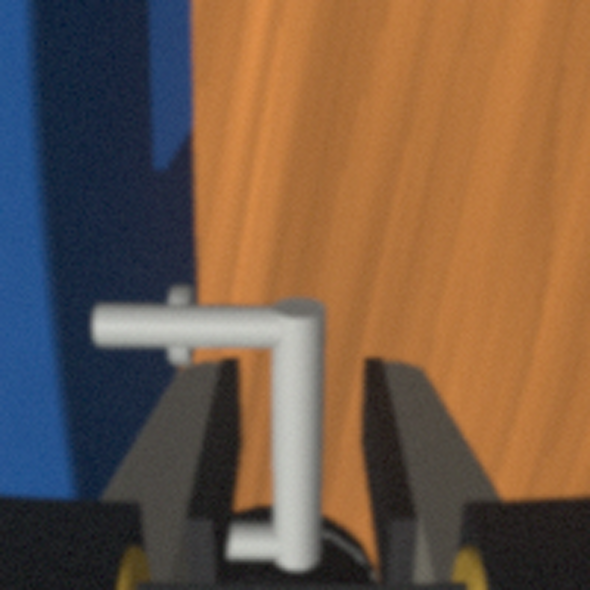

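```bash
cat >> h.py <<'E'
def lift(P0,phi,h,feed=30):
    L=np.r_[h[:2],56.]; ax=np.array([np.cos(YAW),np.sin(YAW),0])
    R=Ro.from_rotvec(-phi*ax); 
    robot.servo_line(L+R.apply(P0-L),feed=feed,rotation=(R*Ro.from_rotvec(rot(YAW+np.pi/2))).as_rotvec())
E
python3 - <<'E'
from h import *
p,h=np.load('ph.npy')
b=F(); grip(0.0,20); robot.hold(.2); o=robot.observe(); P0=o['tcp_pos']; np.save('P0.npy',P0)
print(P0.round(2),(F()-b).round(2),o['grip_width']*92,o['grip_force'])
phi=0
while phi<0.05:
    phi+=0.006 if phi<0.02 else 0.003
    lift(P0,phi,h); f=F()-b
    ci,im=shot('side'); q=pin('pin_head','side',ci)
    print(round(phi,4),f.round(1),robot.observe()['tcp_pos'].round(1),[(c,x[2]) for c,x in q])
    q=[x for c,x in q if np.hypot(*(x[:2]-h[:2]))<20]
    if (q and q[0][2]<240) or abs(f[2])>12: break
print(robot.observe()['t'])
E
```

```text
[ 595.98 -141.06  161.04] [ 1.18 -0.31  0.02] 9.305615096397638 20.000513792037964
0.006 [ 0.9 -0.3 -1.1] [ 595.8 -140.5  162.2] [(0.42, np.float64(255.7)), (0.33, np.float64(-5.4))]
0.012 [ 1.  -0.9 -2.6] [ 595.7 -139.9  163.4] [(0.47, np.float64(254.5))]
0.018 [ 1.1 -0.9 -3.4] [ 595.6 -139.2  164.6] [(0.36, np.float64(255.6))]
0.024 [ 1.1 -0.9 -3.8] [ 595.5 -138.5  165.8] [(0.39, np.float64(255.3))]
0.027 [ 0.5 -2.1 -3.2] [ 595.5 -138.2  166.4] [(0.42, np.float64(252.5))]
0.03 [ 1.8 -0.5 -4. ] [ 595.4 -137.8  166.9] [(0.63, np.float64(253.3))]
0.033 [ 0.6 -1.1 -3.6] [ 595.3 -137.5  167.5] [(0.58, np.float64(254.9))]
0.036 [ 0.9 -0.1 -3.1] [ 595.3 -137.1  168.1] [(0.52, np.float64(253.6))]
0.039 [ 1.8 -0.8 -3.3] [ 595.2 -136.9  168.7] [(0.58, np.float64(254.1))]
0.042 [ 0.9 -2.  -3.2] [ 595.2 -136.5  169.3] [(0.47, np.float64(255.9))]
0.045 [ 1.2 -1.9 -2.9] [ 595.1 -136.2  169.9] [(0.52, np.float64(256.6))]
0.048 [ 0.6 -0.4 -3.4] [ 595.  -135.8  170.4] [(0.37, np.float64(254.0))]
0.051 [ 0.8 -1.1 -3.8] [ 595.  -135.5  171. ] [(0.44, np.float64(253.7))]
32.2417
```

```bash
python3 - <<'E'
from h import *
p,h=np.load('ph.npy'); P0=np.load('P0.npy'); phi=0.051
while phi<0.078:
    phi+=0.0025
    lift(P0,phi,h); robot.hold(.1); f=F()
    ci,im=shot('side'); q=pin('pin_head','side',ci)
    print(round(phi,4),f.round(1),[(c,x[2]) for c,x in q])
    q=[x for c,x in q if np.hypot(*(x[:2]-h[:2]))<20]
    if (q and q[0][2]<243) or abs(f[2])>12: break
print(robot.observe()['t'],q)
E
```

```text
0.0535 [ 0.4 -0.6 -3.1] [(0.46, np.float64(254.5))]
0.056 [ 0.4 -1.2 -2.9] [(0.59, np.float64(254.4))]
0.0585 [ 0.8 -0.7 -2.7] [(0.62, np.float64(190.4)), (0.56, np.float64(252.8))]
0.061 [ 0.3 -0.8 -2.8] [(0.58, np.float64(250.3))]
0.0635 [-0.7 -0.9 -2.5] [(0.52, np.float64(255.3)), (0.46, np.float64(4.0))]
0.066 [-0.2 -1.  -3.4] [(0.36, np.float64(251.4))]
0.0685 [ 0.4 -0.7 -3.4] [(0.51, np.float64(254.0))]
0.071 [ 0.  -0.8 -2.7] [(0.42, np.float64(228.7))]
35.8417 [array([519.8,  45.8, 228.7])]
```

```bash
python3 - <<'E'
from h import *
p,h=np.load('ph.npy'); A=rot(YAW+np.pi/2)
grip(0.28); robot.hold(.2)
o=robot.observe()['tcp_pos']; robot.servo_line([o[0],o[1],300],feed=150)
grip(0.0,20)
xy=h[:2]+[-.4,-.1]
robot.movep(np.array([*xy,300.]),A); 
ci,im=shot('side'); print(pin('pin_head','side',ci))
robot.servo_line([*xy,246],feed=100); robot.hold(.2); b=F(); z=246
while z>226:
    z-=0.7; robot.servo_line([*xy,z],feed=25); f=F()-b; tz=robot.observe()['tcp_pos'][2]
    if z<242: print(round(z,1),tz.round(2),f.round(1))
    if f[2]>13: break
robot.hold(.2); print(robot.observe()['tcp_pos'].round(2),(F()-b).round(1),robot.observe()['t'])
E
```

```text
[(0.57, array([516.1,  47.7, 226.9]))]
241.8 241.76 [ 0.  -0.1 -1.3]
241.1 241.08 [ 0.5 -0.3  0.2]
240.4 240.36 [ 2.2  0.6 -1.4]
239.7 239.72 [ 1.7 -0.7 -1.5]
239.0 239.18 [-0.1 -0.6  2.3]
238.3 238.39 [0.8 0.  2.5]
237.6 237.57 [ 0.4 -0.8  1.3]
236.9 236.91 [ 0.4 -0.4  2.3]
236.2 236.31 [-0.3 -0.7  2.9]
235.5 235.6 [ 0.4 -1.7  3.9]
234.8 234.73 [ 1.4 -1.8  1.5]
234.1 233.91 [ 0.4 -1.5  2.5]
233.4 233.25 [ 0.3 -1.4  1.3]
232.7 232.66 [ 0.6 -1.7  2.8]
232.0 232.48 [-0.2 -1.5  7.6]
231.3 232.33 [-2.6 -0.6 13.3]
[516.27  45.76 232.32] [-3.5 -1.2 12.8] 45.2167
```

```bash
python3 - <<'E'
from h import *
p,h=np.load('ph.npy'); A=rot(YAW+np.pi/2)
robot.servo_line([h[0],h[1],330],feed=120)
robot.movep(np.array([560,-40,370.]),A); robot.hold(.2)
ci,w=shot('wrist'); ci2,s=shot('side'); print(pin('pin_head','side',ci2),pin('handle_mid','side',ci2))
a=cv2.resize(w[40:300,120:380],(400,400),interpolation=cv2.INTER_CUBIC); c=cv2.resize(s[120:240,190:310],(400,400),interpolation=cv2.INTER_CUBIC)
cv2.imwrite('pics/i.png',np.hstack([a,c])[:,:,::-1]); print(robot.observe()['t'])
E
```

```text
[(0.54, array([517.6,  43.5, 220.7]))] [(0.59, array([ 608.9, -126. ,  189.3]))]
47.0917
```

View pics/i.png

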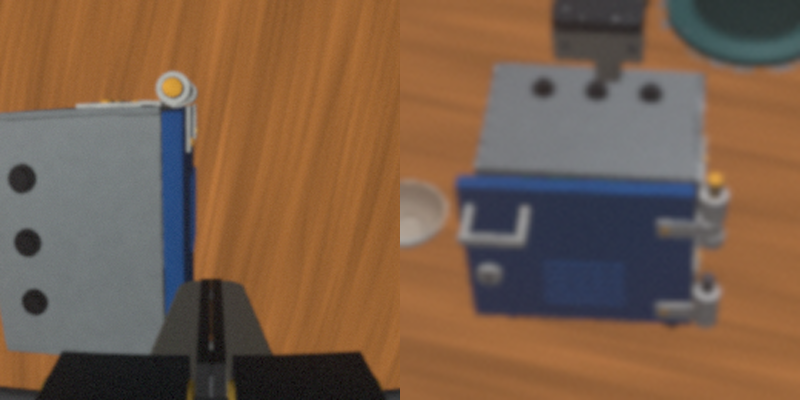

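```bash
python3 -c "
from h import *
print(robot.job_done())"
```

```text
the job is handed in; nothing more can be done
None
```

The hinge pin is fully home in the top hinge (head on the mouth, 13 N peak press), the door is level and looks shut in the last pictures, I touched nothing else on the bench, and the job was handed in at about 47 s of the 72 s allowed.

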